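Wedge a dry-fitted panel in the glue-up jig

ROBOT

A 7-joint arm with a two-finger parallel gripper is mounted at the origin on a cart in front of the work surface, level with it; the furniture and walls round the work are solid. World frame = base frame: x ahead of the robot, y to its left, z up, the work surface at z = 0. Lengths are in m, angles in rad, forces in N, time in s.
With the tool pointing down it reaches from about 0.4 to 0.875 m from the base axis. Payload 19.3 kg.
Tool frame: the origin (TCP) lies at the very end of the fingers, on their centre line; the grasp point (between the pads) lies 19 mm behind it; z points along the fingers, y is the line along which they close (so a half turn about z gives the same grasp; the last joint's range is limited). The gripper opens to 85 mm and grips with 20 to 120 N. Pads are 22 mm wide; open, the fingers measure 114 mm over their backs; the gripper's body (76 mm by 85 mm) begins 54 mm behind the grasp point. The pads swing forward as they close: fully open they stand 13 mm farther back than shut.
Start: joints at [1.035, 0.521, -0.036, 1.599, 0.021, 1.021, -0.113], TCP at [0.281, -0.558, 0.231] pointing down, gripper open.
Joint ranges: [-2.91, 2.91], [-0.3, 2.13], [-1.5, 1.42], [0.17, 2.43], [-1.26, 4.41], [0.16, 1.93], [-2.52, 2.52]. Speed limits (rad/s): [1.89, 1.89, 2.39, 2.39, 3.01, 3.01, 3.01].

INTERFACE

Orientations are given as [roll, pitch, yaw] about the fixed x, y, z axes, in that order (R = Rz(yaw) Ry(pitch) Rx(roll)).
In Python, from workcell import bot gives the robot as it stands.
- The arm moves only by the tool servo_tool, never from a script. Its argument "plan" is a list of rows, each a list of 7 numbers: the finger opening in cm, from 0 to 8.54, then the shift along the tool's x, y, z in cm, then the turn, a rotation vector about the tool's x, y, z in degrees. In form: [[fingers, x, y, z, wx, wy, wz], ...]. A call has 1 to 10 rows; each row is the pose to reach, as a shift and turn from the pose commanded when the call began, along the tool's axes at that moment; what a row does not reach only later rows make up. A row lasts 1/10 s, in which the tool goes at most 50 mm and 8.59 degrees, less where a joint would pass 70% of its speed; a pose out of reach is approached as far as the arm can. A call with a gripper value outside its range is refused whole. The fingers move at their own pace and stop on an object; "force" is the grip in N (left out, the last holds). Time passes only in rows, so rows that repeat a pose let the fingers close. It gives the time, the measured TCP pose, the force, the opening and the grip force at its end, in the units of the state.
- bot.observe(): the state, without advancing time (a new reading comes with each control period).
- bot.grab_frame(name): name is "scene" or "side" or "wrist"; returns a dict with "frame" (400x640x3 uint8, blue, green, red), "mtx" (3x3 intrinsics, pixels), "R" (3x3) and "t" (3): a world point X has camera coordinates R X + t; the wrist camera has in their place "T_tool_cam" (4x4, takes a point from camera to tool coordinates, whose origin is the TCP and whose axes are the flange's). Camera axes: x right, y down, z forward; pixel columns grow to the right and rows downward; lengths in m; the calibration is good to about 2 mm. A picture is of the moment at which its call begins: read the wrist's pose just before it. There is no depth.
- bot.job_done(): hands the job in; it is judged then, once.
The state is a dict: "clock": time; "qpos": joint angles; "qd": joint speeds; "joint_efforts": joint torques, N m; "position": TCP position; "tool_rot": TCP orientation; "force": force on the tool from outside, world axes, zero at the start; "moment": the same for the moment, N m; "grip_width": finger opening in m; "finger_force": force on a finger pad.
Only numpy, scipy, OpenCV 4.12 (cv2) and the standard library are available. Lean on these libraries where they do the work, as an engineer would, in place of code of your own. Each camera call takes 0.05 s, during which the arm holds its last target. There are 200 camera calls.

TASK

Dry-fit the panel in the glue-up jig using closed fingers only: sweep the three loose boards into the jig's corner, so that they lie edge to edge against the long fence with all their ends up against the end stop. Then push the loose wooden wedge, thin end first, into the gap between the boards and the two steel pegs until it jams and holds the panel tight by itself. Only push and slide: do not pick anything up, and leave the other things on the bench where they are.

Things in the scene. Friction and masses are not known exactly. Their poses are not given: they have to be found in the camera images.
- jig: Glue-up jig, fixed: a plywood board 320 (x) x 500 (y) x 18 mm; origin at the centre of its underside on the bench, x points away from the robot, y to its left. All on it stands 18 mm above the bench. Reddish wooden fence (26 wide, 22 high) along its far side, like end stop across its right end, two steel pegs near its robot-side edge. Dark discs: spare holes, flush.
- corner (a point): Corner where the boards belong, on the plywood's top: the fence's inner face is the jig's plane x = +120 mm (from y = -230 to 0), the end stop's inner face the plane y = -205 mm (from x = -122 to +120 mm); this point is where the two planes meet.
- peg_left (a point): Foot centre, on the plywood, of the left peg: fixed round steel, 20 mm across, 30 mm high; at x = -132, y = -55 mm in the jig's frame.
- peg_right (a point): The same for the right peg, at x = -118, y = -165 mm. Some 90 mm are clear between the two. Two wooden strips, only 6 mm high, guide the wedge: one whose near face is at x = -67 mm (y = 0 to 240 mm), one slanted 1 in 8 left of the left peg (y = -40 to 100 mm, face at about x = -125 to -142 mm). Push higher than 6 mm above the plywood.
- stave_a: One of three equal sawn pine boards, 62 (own x) x 171 (own y) x 20 mm, 0.12 kg, friction 0.35, lying loose on the jig roughly along its y, slid 10 to 80 mm left of the end stop. Origin: centre of the underside. This one lies next to the fence; its home is x = +89, y = -119.5 mm in the jig's frame.
- stave_b: The middle board of the three, same size; its home is x = +27, y = -119.5 mm in the jig's frame.
- stave_c: The board nearest the pegs, same size; its home is x = -35, y = -119.5 mm in the jig's frame. The seated panel's edge toward the pegs is at x = -66 mm, its left end at y = -34 mm.
- wedge: Loose waxed wooden wedge, 165 long (own y) x 20 mm high, 0.1 kg, slippery (friction 0.3), on the jig left of the boards: thin end 40 mm wide (own -y, toward the stop), thick end 60 mm. Origin: underside, mid-length, 25 mm from the straight face (own x = +25 mm), which goes against the boards; the other face tapers 1 in 8, for the pegs. Nose rounded 10 mm on the straight side.
- wedge_end (a point): Point on the wedge's thick end face, in line with its centre of mass: own x = 0, y = +82.5 mm, 10 mm above its underside. With the boards tight the wedge jams when this point is at about y = -17 mm in the jig's frame (17 mm left of the boards' ends; 1 mm of slack: 8 mm farther in). 8 to 15 N here, straight along the jig's y, jam it.
- tape_measure: Bystander: yellow tape measure, 35 x 77 x 69 mm high, standing on the left part of the jig.
- small_offcut: Bystander: small wood off-cut, 30 x 45 x 30 mm, on the far left part of the jig.
- glue_bottle: Bystander: white glue bottle with orange cap, 56 mm across, 172 mm high, left of the jig.
- mallet: Bystander: wooden mallet, 68 x 332 x 66 mm, lying left of the jig.
- try_square: Bystander: try square with wooden stock and steel blade, 166 x 107 x 16 mm, lying near the mallet, at the left.

How it is judged:
By the outcome, as a careful person would: the job done as asked, in the order asked, and still so for the second after the job is handed in, with the robot touching nothing.
It also fails if it takes over 67 s, if anything falls off the work surface, if the arm or the gripper's body presses on something with over 40 N, if the wrist force passes 120 N, or if a joint passes its speed limit or range.

## Working session

There is one attempt and no reset: what is moved stays moved. The work goes in short steps, Python scripts to look and compute and a tool call to move; the robot and the scene stay as the last step left them, time stands still between calls to the robot, and variables do not carry over. Pictures are saved under pics/ and viewed, at most 10 in all, crops included, and the job is handed in when it is done.

Besides the shell and the picture viewer there is one more tool, called after ">>>" by a JSON object that holds its "name" and its "arguments", one argument or row to a line. servo_tool: Moves the arm, as the interface text tells. Its arguments: {"type":"object","properties":{"plan":{"type":"array","items":{"type":"array","items":{"type":"number"}}},"force":{"type":"number"}},"required":["plan"]}

```bash
mkdir -p pics; ls
python3 - <<'E'
from workcell import bot
import cv2,numpy as np
s=bot.observe();print({k:np.round(v,3) for k,v in s.items()})
for n in("scene","side"):
    f=bot.grab_frame(n);cv2.imwrite(f"pics/{n}0.png",f["frame"]);np.savez(f"pics/{n}0.npz",**f)
    R,t=f["R"],f["t"];print(n,-R.T@t,R[2],f["mtx"][0,0])
E
```

```text
pics
{'clock': np.float64(0.0), 'qpos': array([ 1.035,  0.522, -0.036,  1.6  ,  0.021,  1.021, -0.113]), 'qd': array([ 0.   ,  0.001, -0.002, -0.001,  0.   ,  0.002, -0.001]), 'joint_efforts': array([ 0.0000e+00, -9.2711e+01,  1.9800e+00, -3.6993e+01,  1.8000e-02,
        8.0000e-03,  0.0000e+00]), 'position': array([ 0.281, -0.558,  0.231]), 'tool_rot': array([-3.141,  0.   ,  0.466]), 'force': array([-0.231, -0.226,  1.366]), 'moment': array([ 0.005, -0.028,  0.039]), 'finger_force': np.float64(0.0), 'grip_width': np.float64(0.085)}
scene [0.03196098 1.18252329 0.86139717] [ 0.37897385 -0.72901518 -0.57001376] 460.9959718137456
side [ 0.22933442 -1.03082944  0.71325684] [ 0.2433143   0.85070974 -0.46593035] 395.2214360007274
```

View pics/scene0.png

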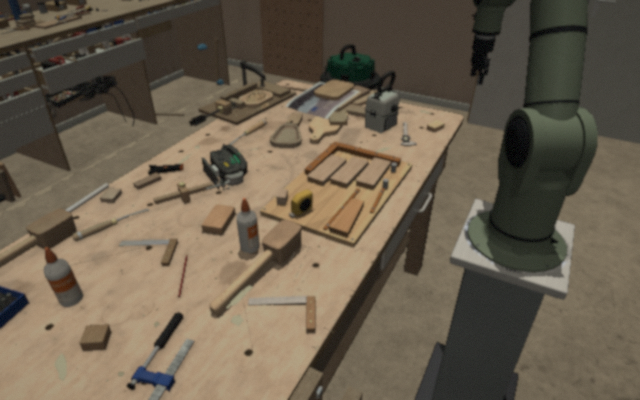

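View pics/side0.png

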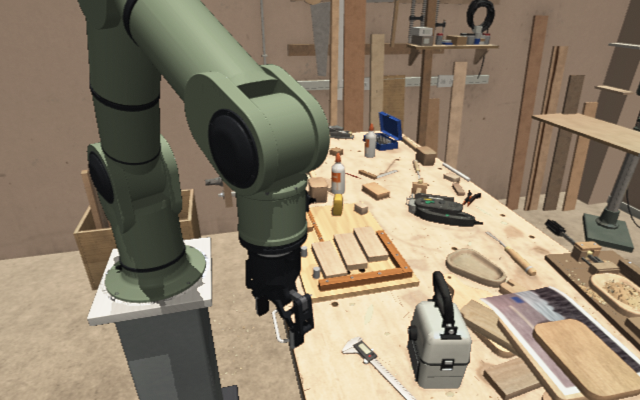

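The scene picture shows the jig at about (335,190): fence and stop at the far and right sides, staves at (325,168), (347,172) and (373,173), the wedge at (346,215), tape at (302,203). The side picture shows the jig at (350,250) with the stop/fence corner at (410,270).

```bash
cat > h.py <<'E'
from workcell import bot
import cv2,numpy as np
from scipy.spatial.transform import Rotation as Ro
def cam(f,s=None):
    if "R" in f and "T_tool_cam" not in f: R=f["R"];t=f["t"];return R.T,-R.T@t
    T=f["T_tool_cam"];Rt=Ro.from_euler('xyz',s["tool_rot"]).as_matrix()
    return Rt@T[:3,:3], Rt@T[:3,3]+s["position"]
def ray(uv,K,A,c,z):
    uv=np.atleast_2d(np.asarray(uv,float))
    d=np.c_[uv,np.ones(len(uv))]@np.linalg.inv(K).T@A.T
    return (c+d*((z-c[2])/d[:,2])[:,None])
E
python3 - <<'E'
from h import *
f=np.load("pics/scene0.npz");A,c=cam(f)
print(ray([[262,212],[352,240],[410,165],[308,172],[346,215],[302,203]],f["mtx"],A,c,.02).round(3))
f=np.load("pics/side0.npz");A,c=cam(f)
print(ray([[417,283],[303,297],[411,272]],f["mtx"],A,c,.02).round(3))
print(bot.grab_frame("wrist")["T_tool_cam"].round(3))
E
```

```text
[[ 0.708  0.26   0.02 ]
 [ 0.411  0.251  0.02 ]
 [ 0.399 -0.223  0.02 ]
 [ 0.696 -0.01   0.02 ]
 [ 0.475  0.153  0.02 ]
 [ 0.624  0.161  0.02 ]]
[[ 0.703 -0.259  0.02 ]
 [ 0.385 -0.239  0.02 ]
 [ 0.708 -0.209  0.02 ]]
[[ 0.001 -0.951 -0.309  0.079]
 [ 1.     0.001  0.    -0.   ]
 [-0.    -0.309  0.951 -0.142]
 [ 0.     0.     0.     1.   ]]
```

>>> {"name": "servo_tool", "arguments": {
  "plan": [
    [0,4.5,-4,-2,0,0,2.7],
    [0,9,-8,-4,0,0,5.4],
    [0,13.5,-12,-6,0,0,8],
    [0,18,-16,-8,0,0,10.7],
    [0,22.5,-20,-10,0,0,13.4],
    [0,27,-24,-12,0,0,16],
    [0,31.5,-28,-14,0,0,18.7],
    [0,36,-32,-16,0,0,21.4],
    [0,40.5,-36,-18,0,0,24],
    [0,45,-40,-20,0,0,26.7]
  ]
}}

```text
clock: 1.15
position: [0.4561, -0.1156, 0.3897]
tool_rot: [3.141, -0.0, -0.002]
force: [1.7, -0.6, 0.3]
grip_width: -0.0
finger_force: 0.0
```

>>> {"name": "servo_tool", "arguments": {
  "plan": [
    [0,0,0,0,0,0,0],
    [0,0,0,0,0,0,0],
    [0,0,0,0,0,0,0],
    [0,0,0,0,0,0,0]
  ]
}}

```text
clock: 1.55
position: [0.4555, -0.1185, 0.3886]
tool_rot: [3.142, 0.001, -0.002]
force: [-0.1, 0.1, -0.0]
grip_width: 0.0001
finger_force: 0.0
```

```bash
cat > snap.py <<'E'
import sys
from h import *
n=sys.argv[1];s=bot.observe();f=bot.grab_frame("wrist")
A,c=cam(f,s);np.savez(f"pics/{n}.npz",K=f["mtx"],A=A,c=c,img=f["frame"]);cv2.imwrite(f"pics/{n}.png",f["frame"])
print(s["clock"],s["position"].round(4),s["tool_rot"].round(3),s["force"].round(1),s["qpos"].round(2),f["mtx"][0,0])
E
python3 snap.py w1
```

```text
1.55 [ 0.4555 -0.1185  0.3886] [ 3.142e+00  1.000e-03 -2.000e-03] [-0.1  0.1 -0. ] [ 0.31  0.13 -0.21  1.75  0.03  1.26 -1.48] 276.0859364632925
```

View pics/w1.png

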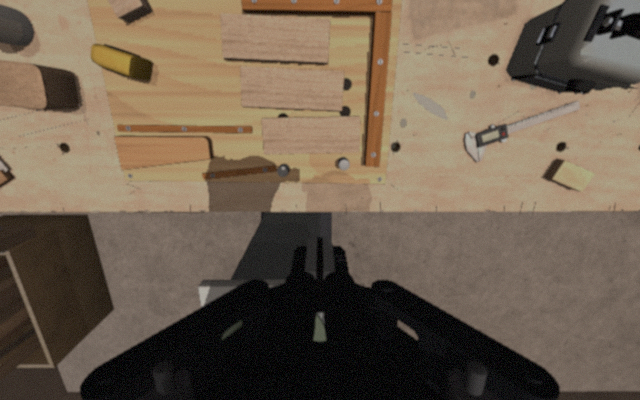

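The wrist view shows fence and stop corner at about (378,8), three staves, pegs at (284,170) and (343,163), and the wedge at (163,152). I'll centre the camera on the jig.

>>> {"name": "servo_tool", "arguments": {
  "plan": [
    [0,4,-3,0,0,0,0],
    [0,8,-6,0,0,0,0],
    [0,12,-9,0,0,0,0],
    [0,14,-12,0,0,0,0],
    [0,14,-12,0,0,0,0],
    [0,14,-12,0,0,0,0],
    [0,14,-12,0,0,0,0],
    [0,14,-12,0,0,0,0]
  ]
}}

```text
clock: 2.4
position: [0.5957, 0.0011, 0.3892]
tool_rot: [3.141, -0.0, -0.002]
force: [0.3, 0.7, 0.1]
grip_width: 0.0001
finger_force: 0.0
```

```bash
python3 snap.py w2
```

```text
2.4 [0.5957 0.0011 0.3892] [ 3.141e+00 -0.000e+00 -2.000e-03] [0.3 0.7 0.1] [ 0.09  0.37 -0.28  1.44  0.1   1.34 -1.76] 276.0859364632925
```

View pics/w2.png

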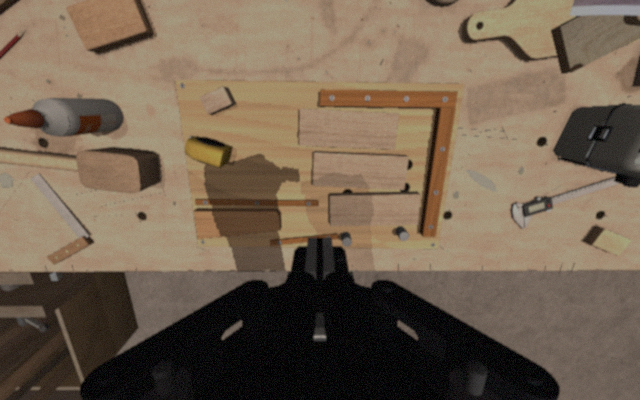

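```bash
cat > meas.py <<'E'
import sys
from h import *
d=np.load(f"pics/{sys.argv[1]}.npz");img=d["img"];K,A,c=d["K"],d["A"],d["c"]
hsv=cv2.cvtColor(cv2.GaussianBlur(img,(3,3),0),cv2.COLOR_BGR2HSV)
if len(sys.argv)>2:
    for p in [(365,130),(360,170),(375,208),(235,223),(436,180),(390,99),(280,100),(300,170),(240,175),(346,240),(403,234)]: print(p,hsv[p[1],p[0]])
def rect(m,name,z,amin,amax=1e9):
    m=cv2.morphologyEx(m,cv2.MORPH_OPEN,np.ones((3,3)))
    for k in cv2.findContours(m,cv2.RETR_EXTERNAL,cv2.CHAIN_APPROX_NONE)[0]:
        if amin<cv2.contourArea(k)<amax:
            P=ray(k[:,0],K,A,c,z)[:,:2]*1000
            (cx,cy),(w,h),a=cv2.minAreaRect(P.astype(np.float32))
            print(name,"px",k[:,0].mean(0).round(),"c",round(cx,1),round(cy,1),"size",round(w),round(h),"ang",round(a,2))
            print("   ",cv2.boxPoints(((cx,cy),(w,h),a)).round(0).tolist())
H,S,V=cv2.split(hsv)
stave=((S<115)&(V>90)).astype(np.uint8)*255
red=((H<14)&(S>135)&(V>70)).astype(np.uint8)*255
roi=np.zeros_like(H);roi[75:265,170:470]=255
rect(stave&roi,"stave",.038,1500,8000)
rect(red&roi,"red",.04,600)
cv2.imwrite("pics/m.png",np.hstack([stave&roi,red&roi])[75:265])
E
python3 meas.py w2 v
```

```text
(365, 130) [ 14  83 156]
(360, 170) [ 14  82 165]
(375, 208) [ 14  80 163]
(235, 223) [ 13 123  93]
(436, 180) [ 13 161 128]
(390, 99) [ 13 161 144]
(280, 100) [ 19  96 164]
(300, 170) [ 18 102 162]
(240, 175) [ 15 110  95]
(346, 240) [ 13  20 113]
(403, 234) [ 15  23 135]
red px [434. 193.] c 520.7 -213.1 size 25 168 ang 89.26
    [[437.0, -225.0], [604.0, -227.0], [605.0, -201.0], [437.0, -199.0]]
red px [398. 106.] c 655.1 -113.1 size 228 90 ang 88.66
    [[608.0, -226.0], [697.0, -228.0], [703.0, -0.0], [613.0, 2.0]]
```

```bash
sed -i 's/^stave=.*/stave=((H<=16)\&(S>50)\&(S<96)\&(V>110)).astype(np.uint8)*255/; s/(S>135)&(V>70)/(S>128)\&(V>55)/' meas.py; python3 meas.py w2
python3 - <<'E'
from h import *
m=cv2.imread("pics/m.png");w=cv2.imread("pics/w2.png")[75:265,170:470]
a=np.hstack([m[:,170:470],m[:,810:1110]]);
cv2.imwrite("pics/v1.png",np.vstack([cv2.resize(w,(750,475),interpolation=cv2.INTER_CUBIC)[:, :],]))
cv2.imwrite("pics/v2.png",a)
E
```

```text
stave px [374. 210.] c 488.7 -103.9 size 63 170 ang 0.61
    [[456.0, -19.0], [458.0, -189.0], [521.0, -188.0], [519.0, -19.0]]
stave px [359. 170.] c 565.3 -72.2 size 172 63 ang 87.32
    [[530.0, -156.0], [593.0, -159.0], [601.0, 12.0], [538.0, 15.0]]
stave px [347. 129.] c 638.0 -48.3 size 171 62 ang 87.26
    [[603.0, -132.0], [665.0, -135.0], [673.0, 36.0], [611.0, 39.0]]
red px [434. 194.] c 520.7 -212.6 size 26 168 ang 89.02
    [[437.0, -224.0], [604.0, -227.0], [605.0, -201.0], [437.0, -198.0]]
red px [400. 106.] c 655.1 -113.1 size 228 90 ang 88.66
    [[608.0, -226.0], [697.0, -228.0], [703.0, -0.0], [613.0, 2.0]]
```

View pics/v1.png

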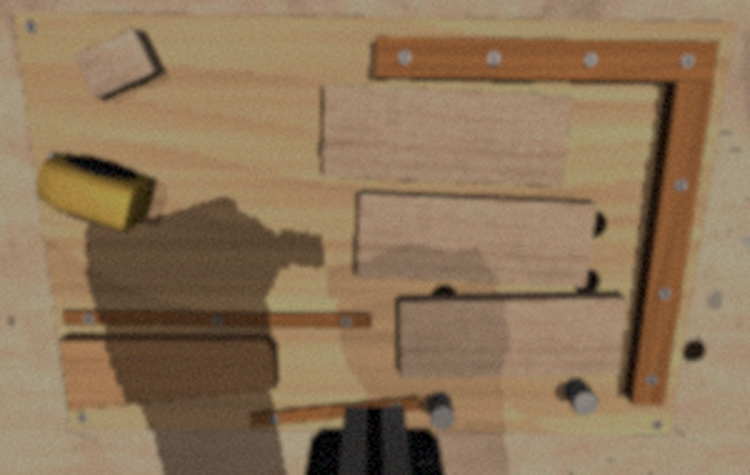

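```bash
cat > jig.py <<'E'
from h import *
O=np.array([555.8,5.1]);Y=-0.021
RJ=np.array([[np.cos(Y),-np.sin(Y)],[np.sin(Y),np.cos(Y)]])
def toj(p): return (np.asarray(p)-O)@RJ
def tow(p): return np.asarray(p)@RJ.T+O
E
python3 - <<'E'
from jig import *
d=np.load("pics/w2.npz");K,A,c=d["K"],d["A"],d["c"]
def j(p,z): return toj(ray(np.array(p)/2.5+[170,75],K,A,c,z)[:,:2]*1000).round(1).tolist()
print("pegs",j([[438,402],[576,389]],.048))
print("wedge top",j([[61,338],[272,338],[276,387],[72,406]],.038))
print("ply corners",j([[14,14],[730,22],[70,432],[668,432]],.018))
print("fence/stop inner corner, fence left inner",j([[672,81],[374,76],[632,402]],.04))
print("stop inner foot",j([[658,84]],.018))
print("staves",toj([[488.7,-103.9],[565.3,-72.2],[638,-48.3]]))
print("tape",j([[40,190],[130,228]],.087), "strip",j([[66,322],[370,325]],.024))
E
```

```text
pegs [[-115.2, -56.0], [-102.2, -161.2]]
wedge top [[-71.9, 232.9], [-68.8, 72.1], [-109.6, 70.0], [-129.1, 231.1]]
ply corners [[158.0, 246.2], [162.7, -246.7], [-163.1, 244.9], [-153.4, -251.9]]
fence/stop inner corner, fence left inner [[123.1, -203.6], [122.3, -1.9], [-116.1, -208.9]]
stop inner foot [[121.1, -203.1]]
staves [[ -64.79637323 -110.38496282]
 [  11.12108602  -77.08347064]
 [  83.30319315  -51.66215261]]
tape [[48.4, 210.9], [24.7, 155.4]] strip [[-63.9, 234.1], [-61.8, -2.5]]
```

Wrist view: staves measure 62×171 mm as they must; the wedge lies against the strip with its thick end at jig y≈233, nose at y≈71; fence, stop and plywood corners agree with the jig frame to 2–3 mm. Stave centres (jig): c (-65,-110), b (11,-77), a (83,-52). First push board a on its left end.

>>> {"name": "servo_tool", "arguments": {
  "plan": [
    [0,1,-1.5,4,0,0,1.1],
    [0,2,-3,8,0,0,1.1],
    [0,3,-4.5,12,0,0,1.1],
    [0,4.3,-6.8,16,0,0,1.1],
    [0,4.3,-6.8,20,0,0,1.1],
    [0,4.3,-6.8,24,0,0,1.1],
    [0,4.3,-6.8,28,0,0,1.1],
    [0,4.3,-6.8,32,0,0,1.1],
    [0,4.3,-6.8,35,0,0,1.1],
    [0,4.3,-6.8,36.2,0,0,1.1]
  ]
}}

```text
clock: 3.45
position: [0.6376, 0.0696, 0.0244]
tool_rot: [3.141, 0.003, -0.02]
force: [-0.4, -0.2, 0.7]
grip_width: 0.0003
finger_force: 0.0
```

>>> {"name": "servo_tool", "arguments": {
  "plan": [
    [0,0,0,0,0,0,0],
    [0,0,0,0,0,0,0]
  ]
}}

```text
clock: 3.65
position: [0.6398, 0.0704, 0.0284]
tool_rot: [-3.141, -0.002, -0.02]
force: [-0.2, -1.2, 0.1]
grip_width: -0.0
finger_force: 0.0
```

```bash
cat > st.py <<'E'
from jig import *
s=bot.observe();p=s["position"]*1000
print(round(s["clock"],2),"jig",toj(p[:2]).round(1),"z",p[2].round(1),"rot",np.degrees(s["tool_rot"]).round(2),"F",s["force"].round(1),"q",s["qpos"].round(2))
E
python3 st.py
```

```text
3.65 jig [82.6 67. ] z 28.4 rot [-1.7998e+02 -9.0000e-02 -1.1400e+00] F [-0.2 -1.2  0.1] q [-0.05  0.81 -0.22  1.67  0.26  0.69 -2.  ]
```

>>> {"name": "servo_tool", "arguments": {
  "plan": [
    [0,0,1,0,0,0,0],
    [0,0,2,0,0,0,0],
    [0,0,3,0,0,0,0],
    [0,0,4,0,0,0,0],
    [0,0,5,0,0,0,0],
    [0,0,6,0,0,0,0],
    [0,0,7,0,0,0,0],
    [0,0,7.6,0,0,0,0],
    [0,0,8,0,0,0,0],
    [0,0,8.2,0,0,0,0]
  ]
}}

```text
clock: 4.65
position: [0.6373, -0.0119, 0.0267]
tool_rot: [3.142, 0.0, -0.02]
force: [0.2, -0.0, -0.9]
grip_width: 0.0
finger_force: 0.3
```

>>> {"name": "servo_tool", "arguments": {
  "plan": [
    [0,0,0.2,0,0,0,0],
    [0,0,0.4,0,0,0,0],
    [0,0,0.5,0,0,0,0]
  ]
}}

```text
clock: 4.95
position: [0.6373, -0.0165, 0.0269]
tool_rot: [3.142, 0.0, -0.019]
force: [-0.5, 0.1, 0.1]
grip_width: -0.0
finger_force: 0.2
```

```bash
python3 st.py
```

```text
4.95 jig [ 82.  -19.9] z 26.9 rot [180.    0.   -1.1] F [-0.5  0.1  0.1] q [ 0.09  0.81 -0.23  1.68  0.27  0.68 -1.88]
```

>>> {"name": "servo_tool", "arguments": {
  "plan": [
    [0,0,0.2,0,0,0,0],
    [0,0,0.4,0,0,0,0],
    [0,0,0.5,0,0,0,0]
  ]
}}

```text
clock: 5.25
position: [0.6376, -0.0203, 0.0271]
tool_rot: [-3.14, -0.001, -0.019]
force: [1.0, 8.0, -0.6]
grip_width: -0.0003
finger_force: 4.1
```

>>> {"name": "servo_tool", "arguments": {
  "plan": [
    [0,0,0.2,0,0,0,0],
    [0,0,0.3,0,0,0,0],
    [0,0,0.3,0,0,0,0]
  ]
}}

```text
clock: 5.55
position: [0.638, -0.0208, 0.0273]
tool_rot: [-3.137, -0.002, -0.017]
force: [2.9, 16.5, -0.4]
grip_width: -0.0001
finger_force: 8.3
```

>>> {"name": "servo_tool", "arguments": {
  "plan": [
    [0,0,-2,0,0,0,0],
    [0,0,-5.5,0,0,0,0],
    [0,-4,-5.5,0,0,0,0],
    [0,-7.1,-5.5,0,0,0,0],
    [0,-7.1,-5.2,0,0,0,0],
    [0,-7.1,-4.2,0,0,0,0],
    [0,-7.1,-3.2,0,0,0,0],
    [0,-7.1,-2.2,0,0,0,0],
    [0,-7.1,-1.2,0,0,0,0],
    [0,-7.1,-0.7,0,0,0,0]
  ]
}}

```text
clock: 6.55
position: [0.5664, -0.0179, 0.0268]
tool_rot: [3.141, 0.0, -0.021]
force: [-0.2, 1.4, 0.6]
grip_width: 0.0002
finger_force: 0.4
```

>>> {"name": "servo_tool", "arguments": {
  "plan": [
    [0,0,0.3,0,0,0,0],
    [0,0,0.6,0,0,0,0],
    [0,0,0.7,0,0,0,0],
    [0,0,0.7,0,0,0,0]
  ]
}}

```text
clock: 6.95
position: [0.5661, -0.0195, 0.0268]
tool_rot: [-3.138, 0.0, -0.017]
force: [-3.1, 18.3, 1.5]
grip_width: 0.0
finger_force: 9.2
```

```bash
python3 st.py
```

```text
6.95 jig [ 10.8 -24.4] z 26.8 rot [-1.7978e+02  1.0000e-02 -9.6000e-01] F [-3.1 18.3  1.5] q [ 0.1   0.73 -0.23  1.88  0.28  0.57 -1.9 ]
```

>>> {"name": "servo_tool", "arguments": {
  "plan": [
    [0,0,-2.9,0,0,0,0],
    [0,-4,-2.9,0,0,0,0],
    [0,-7.6,-2.9,0,0,0,0],
    [0,-7.6,-2.4,0,0,0,0],
    [0,-7.6,-1.7,0,0,0,0],
    [0,-7.6,-1.0,0,0,0,0],
    [0,-7.6,-0.5,0,0,0,0],
    [0,-7.6,-0.2,0,0,0,0],
    [0,-7.6,0,0,0,0,0],
    [0,-7.6,0,0,0,0,0]
  ]
}}

```text
clock: 7.95
position: [0.4923, -0.0187, 0.0272]
tool_rot: [-3.137, -0.004, -0.017]
force: [3.7, 20.5, 0.1]
grip_width: 0.0002
finger_force: 10.4
```

```bash
python3 st.py
```

```text
7.95 jig [-63.  -25.1] z 27.2 rot [-179.76   -0.21   -0.98] F [ 3.7 20.5  0.1] q [ 0.08  0.66 -0.21  2.07  0.3   0.44 -1.95]
```

>>> {"name": "servo_tool", "arguments": {
  "plan": [
    [0,0,-0.8,0,0,0,0],
    [0,0,-0.8,-4,0,0,0],
    [0,-3,3,-5,0,0,0],
    [0,-6,7,-5,0,0,0],
    [0,-6,9,-5,0,0,0],
    [0,-6,9,-5,0,0,0],
    [0,-6,9,-2,0,0,0],
    [0,-6,9,0,0,0,0],
    [0,-6,9,0,0,0,0]
  ]
}}

```text
clock: 8.85
position: [0.4278, -0.1097, 0.0251]
tool_rot: [-3.141, 0.003, -0.019]
force: [-0.2, -0.5, 0.4]
grip_width: -0.0001
finger_force: 0.0
```

```bash
python3 st.py
```

```text
8.85 jig [-125.6 -117.4] z 25.1 rot [-179.96    0.18   -1.07] F [-0.2 -0.5  0.4] q [ 0.27  0.62 -0.2   2.2   0.34  0.36 -1.8 ]
```

>>> {"name": "servo_tool", "arguments": {
  "plan": [
    [0,0.8,0,0,0,0,0],
    [0,1.6,0,0,0,0,0],
    [0,2.4,0,0,0,0,0],
    [0,3.2,0,0,0,0,0],
    [0,3.8,0,0,0,0,0],
    [0,4.2,0,0,0,0,0],
    [0,4.4,0,0,0,0,0],
    [0,4.6,0,0,0,0,0]
  ]
}}

```text
clock: 9.65
position: [0.4743, -0.1114, 0.0269]
tool_rot: [3.142, 0.001, -0.019]
force: [-2.2, -0.5, 1.0]
grip_width: 0.0005
finger_force: 1.3
```

>>> {"name": "servo_tool", "arguments": {
  "plan": [
    [0,0.2,0,0,0,0,0],
    [0,0.4,0,0,0,0,0],
    [0,0.4,0,0,0,0,0]
  ]
}}

```text
clock: 9.95
position: [0.4788, -0.1114, 0.0269]
tool_rot: [-3.141, -0.0, -0.019]
force: [0.4, -0.2, -0.3]
grip_width: -0.0001
finger_force: 0.1
```

```bash
python3 st.py
```

```text
9.95 jig [ -74.6 -118.1] z 26.9 rot [-1.7999e+02 -2.0000e-02 -1.1100e+00] F [ 0.4 -0.2 -0.3] q [ 0.28  0.66 -0.22  2.07  0.32  0.44 -1.78]
```

>>> {"name": "servo_tool", "arguments": {
  "plan": [
    [0,0.2,0,0,0,0,0],
    [0,0.4,0,0,0,0,0],
    [0,0.4,0,0,0,0,0]
  ]
}}

```text
clock: 10.25
position: [0.4795, -0.1118, 0.0264]
tool_rot: [3.141, 0.006, -0.02]
force: [-16.2, -0.7, 9.6]
grip_width: 0.0002
finger_force: 8.3
```

>>> {"name": "servo_tool", "arguments": {
  "plan": [
    [0,0.2,0,0,0,0,0],
    [0,0.4,0,0,0,0,0],
    [0,0.4,0,0,0,0,0]
  ]
}}

```text
clock: 10.55
position: [0.4796, -0.112, 0.0257]
tool_rot: [3.141, 0.013, -0.02]
force: [-34.7, 0.8, 17.5]
grip_width: -0.0001
finger_force: 17.4
```

>>> {"name": "servo_tool", "arguments": {
  "plan": [
    [0,-2.5,0,0,0,0,0],
    [0,-3.3,0,-3,0,0,0],
    [0,-1,-3,-5,0,0,0],
    [0,2,-7,-5,0,0,0],
    [0,3.2,-11,-5,0,0,0],
    [0,3.2,-11,-5,0,0,0],
    [0,3.2,-11,-2,0,0,0],
    [0,3.2,-11,0,0,0,0],
    [0,3.2,-10.5,0,0,0,0],
    [0,3.2,-9.5,0,0,0,0]
  ]
}}

```text
clock: 11.55
position: [0.5204, -0.0172, 0.0273]
tool_rot: [-3.141, 0.0, -0.018]
force: [-1.2, -0.4, 0.4]
grip_width: -0.0002
finger_force: 0.0
```

>>> {"name": "servo_tool", "arguments": {
  "plan": [
    [0,0,0.2,0,0,0,0],
    [0,0,0.4,0,0,0,0],
    [0,0,0.5,0,0,0,0]
  ]
}}

```text
clock: 11.85
position: [0.5206, -0.0196, 0.0281]
tool_rot: [-3.138, -0.002, -0.018]
force: [-5.0, 26.2, -0.6]
grip_width: 0.0002
finger_force: 12.0
```

```bash
python3 st.py
```

```text
11.85 jig [-34.7 -25.5] z 28.1 rot [-1.7978e+02 -9.0000e-02 -1.0200e+00] F [-5.  26.2 -0.6] q [ 0.1   0.68 -0.23  2.    0.3   0.49 -1.94]
```

Now b (x=27) and a (x=89).

>>> {"name": "servo_tool", "arguments": {
  "plan": [
    [0,0,-2,0,0,0,0],
    [0,3,-2,0,0,0,0],
    [0,6.2,-2,0,0,0,0],
    [0,6.2,-1.5,0,0,0,0],
    [0,6.2,-1,0,0,0,0],
    [0,6.2,-0.6,0,0,0,0],
    [0,6.2,-0.2,0,0,0,0],
    [0,6.2,0,0,0,0,0],
    [0,6.2,0,0,0,0,0]
  ]
}}

```text
clock: 12.75
position: [0.5818, -0.0203, 0.0274]
tool_rot: [-3.138, -0.0, -0.017]
force: [-2.6, 17.7, 2.9]
grip_width: -0.0001
finger_force: 8.8
```

>>> {"name": "servo_tool", "arguments": {
  "plan": [
    [0,0,-2,0,0,0,0],
    [0,3,-2,0,0,0,0],
    [0,6.2,-2,0,0,0,0],
    [0,6.2,-1.5,0,0,0,0],
    [0,6.2,-1,0,0,0,0],
    [0,6.2,-0.6,0,0,0,0],
    [0,6.2,-0.2,0,0,0,0],
    [0,6.2,0,0,0,0,0],
    [0,6.2,0,0,0,0,0]
  ]
}}

```text
clock: 13.65
position: [0.6432, -0.021, 0.0271]
tool_rot: [-3.137, 0.001, -0.017]
force: [-2.3, 17.0, 0.1]
grip_width: -0.0002
finger_force: 8.8
```

```bash
python3 st.py
```

```text
13.65 jig [ 87.9 -24.2] z 27.1 rot [-1.7975e+02  5.0000e-02 -9.8000e-01] F [-2.3 17.   0.1] q [ 0.11  0.81 -0.25  1.66  0.28  0.7  -1.87]
```

>>> {"name": "servo_tool", "arguments": {
  "plan": [
    [0,0,-0.8,0,0,0,0],
    [0,0,-0.8,-4,0,0,0],
    [0,-4,1,-5,0,0,0],
    [0,-8,3,-5,0,0,0],
    [0,-12,5,-5,0,0,0],
    [0,-16,7,-5,0,0,0],
    [0,-19.3,9,-5,0,0,0],
    [0,-19.3,9,-5,0,0,0],
    [0,-19.3,9,-2,0,0,0],
    [0,-19.3,9,0,0,0,0]
  ]
}}

```text
clock: 14.65
position: [0.4493, -0.1112, 0.0265]
tool_rot: [3.141, -0.001, -0.02]
force: [0.4, 0.4, 0.0]
grip_width: 0.0
finger_force: 0.0
```

>>> {"name": "servo_tool", "arguments": {
  "plan": [
    [0,1,0,0,0,0,0],
    [0,2,0,0,0,0,0],
    [0,2.6,0,0,0,0,0],
    [0,3.1,0,0,0,0,0],
    [0,3.5,0,0,0,0,0],
    [0,3.8,0,0,0,0,0],
    [0,3.8,0,0,0,0,0]
  ]
}}

```text
clock: 15.35
position: [0.4799, -0.1121, 0.0262]
tool_rot: [3.14, 0.015, -0.021]
force: [-38.4, 3.3, 18.0]
grip_width: -0.0
finger_force: 19.6
```

```bash
python3 st.py
```

```text
15.35 jig [ -73.5 -118.7] z 26.2 rot [179.93   0.87  -1.18] F [-38.4   3.3  18. ] q [ 0.28  0.66 -0.23  2.06  0.32  0.47 -1.78]
```

>>> {"name": "servo_tool", "arguments": {
  "plan": [
    [0,-2,0,0,0,0,0],
    [0,-3,0,-3,0,0,0],
    [0,-1,0,-7,0,0,0],
    [0,2,-2,-11,0,0,0],
    [0,5,-4,-15,0,0,0],
    [0,8,-8,-19,0,0,0],
    [0,12,-10,-22,0,0,0],
    [0,12,-10,-22,0,0,0],
    [0,12,-10,-22,0,0,0],
    [0,12,-10,-22,0,0,0]
  ]
}}

```text
clock: 16.35
position: [0.6092, -0.014, 0.2473]
tool_rot: [3.142, -0.0, -0.019]
force: [-1.0, -1.3, -0.2]
grip_width: -0.0003
finger_force: 0.0
```

```bash
python3 snap.py w3;python3 st.py
python3 - <<'E'
import cv2
i=cv2.imread("pics/w3.png")[:260,60:640];cv2.imwrite("pics/w3c.png",cv2.resize(i,None,fx=1.37,fy=1.37,interpolation=cv2.INTER_CUBIC))
E
```

```text
16.35 [ 0.6092 -0.014   0.2473] [ 3.142 -0.    -0.019] [-1.  -1.3 -0.2] [ 0.16  0.5  -0.34  1.61  0.19  1.06 -1.82] 276.0859364632925
16.4 jig [ 53.3 -18.5] z 246.8 rot [ 1.7998e+02  4.0000e-02 -1.1300e+00] F [-0.3  0.2 -0.7] q [ 0.16  0.5  -0.34  1.61  0.19  1.06 -1.82]
```

View pics/w3c.png

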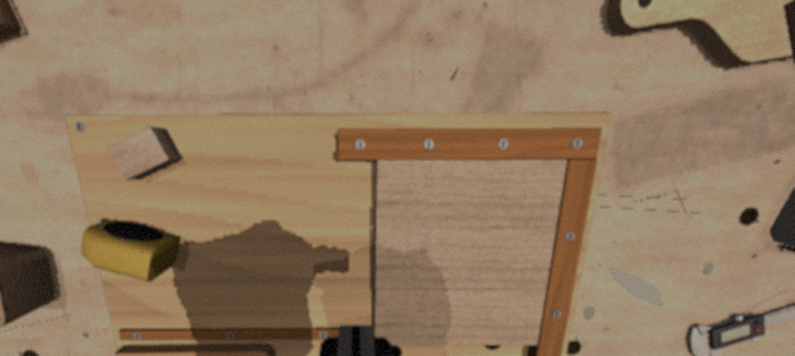

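The panel is flush: all left ends line up at (374,160–330) in the crop, no gaps at the fence or the stop. Bystanders are unmoved. Next, behind the wedge.

>>> {"name": "servo_tool", "arguments": {
  "plan": [
    [0,-2,-4,0,0,0,0],
    [0,-4,-8,0,0,0,0],
    [0,-6,-12,0,0,0,0],
    [0,-8,-16,0,0,0,0],
    [0,-10,-20,0,0,0,0],
    [0,-12,-24,0,0,0,0],
    [0,-14.5,-28.2,2,0,0,0],
    [0,-14.5,-28.2,6,0,0,0],
    [0,-14.5,-28.2,10,0,0,0],
    [0,-14.5,-28.2,13,0,0,0]
  ]
}}

```text
clock: 17.4
position: [0.4687, 0.2693, 0.1147]
tool_rot: [3.14, 0.002, -0.02]
force: [0.2, -0.6, 0.3]
grip_width: 0.0002
finger_force: 0.0
```

```bash
python3 st.py; python3 snap.py w4
python3 - <<'E'
import cv2
i=cv2.imread("pics/w4.png");cv2.imwrite("pics/w4c.png",i)
E
```

```text
17.4 jig [-92.6 262.4] z 114.7 rot [ 1.7991e+02  1.0000e-01 -1.1300e+00] F [ 0.2 -0.6  0.3] q [-0.38  0.57 -0.34  1.91  0.28  0.72 -2.48]
17.4 [0.4687 0.2693 0.1147] [ 3.14e+00  2.00e-03 -2.00e-02] [ 0.2 -0.6  0.3] [-0.38  0.57 -0.34  1.91  0.28  0.72 -2.48] 276.0859364632925
```

View pics/w4.png

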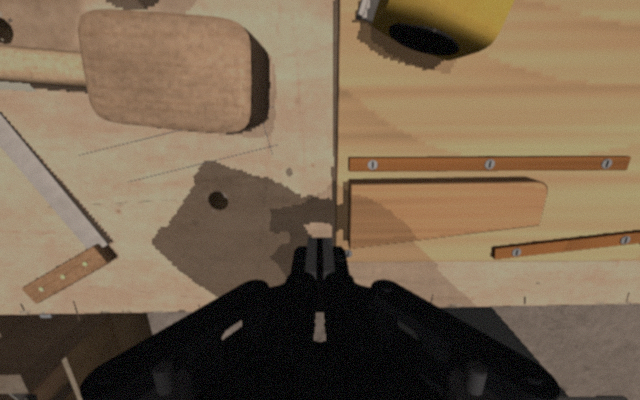

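>>> {"name": "servo_tool", "arguments": {
  "plan": [
    [0,0,0,0,0,0,-8.5],
    [0,0,0,0,0,0,-17],
    [0,0,0,0,0,0,-25.5],
    [0,0,0,0,0,0,-34],
    [0,0,0,0,0,0,-42.5],
    [0,0,0,0,0,0,-51],
    [0,0,0,0,0,0,-59.5],
    [0,0,0,0,0,0,-68],
    [0,0,0,0,0,0,-76.5],
    [0,0,0,0,0,0,-85]
  ]
}}

```text
clock: 18.45
position: [0.4701, 0.2697, 0.1177]
tool_rot: [3.141, 0.001, 1.469]
force: [-0.3, 0.3, -0.1]
grip_width: -0.0
finger_force: 0.0
```

>>> {"name": "servo_tool", "arguments": {
  "plan": [
    [0,0,0,0,0,0,-5],
    [0,0,0,0,0,0,-5]
  ]
}}

```text
clock: 18.65
position: [0.4701, 0.2697, 0.1175]
tool_rot: [3.141, 0.001, 1.552]
force: [0.3, 0.6, 0.7]
grip_width: -0.0002
finger_force: 0.0
```

```bash
python3 st.py
python3 - <<'E'
from jig import *
d=np.load("pics/w4.npz")
print(toj(ray([[350,180],[347,247],[536,179],[545,226]],d["K"],d["A"],d["c"],.038)[:,:2]*1000).round(1))
print(toj(ray([[349,169],[629,169],[493,250],[640,235]],d["K"],d["A"],d["c"],.024)[:,:2]*1000).round(1))
E
```

```text
18.65 jig [-91.3 262.7] z 117.5 rot [1.7999e+02 3.0000e-02 8.8910e+01] F [0.3 0.6 0.7] q [-0.1   0.65 -0.75  1.89  0.58  0.84 -1.17]
[[ -70.   237.6]
 [-131.1  238. ]
 [ -68.9   85.9]
 [-110.6   67.8]]
[[ -63.9  237.1]
 [ -63.5   -3.2]
 [-141.6   98.2]
 [-125.8  -35.4]]
```

>>> {"name": "servo_tool", "arguments": {
  "plan": [
    [0,0,-0.15,3,0,0,0],
    [0,0,-0.15,6,0,0,0],
    [0,0,-0.15,8.5,0,0,0],
    [0,0,-0.15,9,0,0,0],
    [0,0,-0.15,9,0,0,0],
    [0,-0.6,-0.15,9,0,0,0],
    [0,-1.4,-0.15,9,0,0,0],
    [0,-2.2,-0.15,9,0,0,0],
    [0,-3,-0.15,9,0,0,0],
    [0,-4,-0.15,9,0,0,0]
  ]
}}

```text
clock: 19.65
position: [0.4678, 0.2301, 0.0272]
tool_rot: [3.141, -0.0, 1.551]
force: [0.3, 1.4, 0.2]
grip_width: 0.0
finger_force: 0.3
```

>>> {"name": "servo_tool", "arguments": {
  "plan": [
    [0,-1,0,0,0,0,0],
    [0,-2,0,0,0,0,0],
    [0,-3,0,0,0,0,0],
    [0,-4,0,0,0,0,0],
    [0,-5,0,0,0,0,0],
    [0,-6,0,0,0,0,0],
    [0,-7,0,0,0,0,0],
    [0,-7.5,0,0,0,0,0]
  ]
}}

```text
clock: 20.45
position: [0.4661, 0.1546, 0.0269]
tool_rot: [-3.141, 0.0, 1.551]
force: [-1.4, 0.5, 0.4]
grip_width: 0.0001
finger_force: 0.2
```

```bash
python3 st.py
```

```text
20.45 jig [-92.8 147.6] z 26.9 rot [-1.7999e+02  3.0000e-02  8.8840e+01] F [-1.4  0.5  0.4] q [ 0.02  0.72 -0.62  2.06  0.76  0.6  -1.16]
```

>>> {"name": "servo_tool", "arguments": {
  "plan": [
    [0,-0.7,0,0,0,0,0],
    [0,-1.4,0,0,0,0,0],
    [0,-2.1,0,0,0,0,0],
    [0,-2.9,0,0,0,0,0],
    [0,-3.7,0,0,0,0,0],
    [0,-4.5,0,0,0,0,0],
    [0,-5.3,0,0,0,0,0],
    [0,-6.1,0,0,0,0,0]
  ]
}}

```text
clock: 21.25
position: [0.465, 0.0942, 0.0269]
tool_rot: [-3.142, -0.0, 1.551]
force: [-0.1, 1.4, 0.3]
grip_width: 0.0001
finger_force: 0.3
```

>>> {"name": "servo_tool", "arguments": {
  "plan": [
    [0,-0.8,0,0,0,0,0],
    [0,-1.6,0,0,0,0,0],
    [0,-2.4,0,0,0,0,0],
    [0,-3.2,0,0,0,0,0],
    [0,-4,0,0,0,0,0],
    [0,-4.8,0,0,0,0,0]
  ]
}}

```text
clock: 21.85
position: [0.4641, 0.0462, 0.0269]
tool_rot: [3.142, -0.0, 1.551]
force: [-0.7, 0.6, 0.6]
grip_width: -0.0
finger_force: 0.4
```

```bash
python3 st.py
```

```text
21.85 jig [-92.6  39.2] z 26.9 rot [ 1.800e+02 -1.000e-02  8.889e+01] F [-0.7  0.6  0.6] q [ 0.24  0.7  -0.62  2.12  0.78  0.56 -0.97]
```

>>> {"name": "servo_tool", "arguments": {
  "plan": [
    [0,-0.8,0,0,0,0,0],
    [0,-1.6,0,0,0,0,0],
    [0,-2.3,0,0,0,0,0],
    [0,-2.9,0,0,0,0,0],
    [0,-3.4,0,0,0,0,0]
  ]
}}

```text
clock: 22.35
position: [0.4634, 0.0124, 0.0269]
tool_rot: [3.142, -0.0, 1.551]
force: [-0.2, 1.5, -0.4]
grip_width: 0.0001
finger_force: 0.5
```

>>> {"name": "servo_tool", "arguments": {
  "plan": [
    [0,-0.2,0,0,0,0,0],
    [0,-0.4,0,0,0,0,0],
    [0,-0.6,0,0,0,0,0],
    [0,-0.7,0,0,0,0,0]
  ]
}}

```text
clock: 22.75
position: [0.4633, 0.0059, 0.0269]
tool_rot: [3.142, -0.0, 1.552]
force: [0.5, 1.1, -0.0]
grip_width: -0.0005
finger_force: 0.5
```

>>> {"name": "servo_tool", "arguments": {
  "plan": [
    [0,-0.2,0,0,0,0,0],
    [0,-0.3,0,0,0,0,0],
    [0,-0.3,0,0,0,0,0]
  ]
}}

```text
clock: 23.05
position: [0.4631, 0.0027, 0.0269]
tool_rot: [-3.142, 0.0, 1.551]
force: [-0.2, -0.6, 0.2]
grip_width: -0.0003
finger_force: 0.0
```

>>> {"name": "servo_tool", "arguments": {
  "plan": [
    [0,-0.2,0,0,0,0,0],
    [0,-0.3,0,0,0,0,0],
    [0,-0.3,0,0,0,0,0]
  ]
}}

```text
clock: 23.35
position: [0.4631, -0.0003, 0.0269]
tool_rot: [-3.142, 0.0, 1.551]
force: [-0.4, 0.3, -0.0]
grip_width: 0.0001
finger_force: 0.1
```

>>> {"name": "servo_tool", "arguments": {
  "plan": [
    [0,-0.2,0,0,0,0,0],
    [0,-0.3,0,0,0,0,0],
    [0,-0.3,0,0,0,0,0]
  ]
}}

```text
clock: 23.65
position: [0.4632, -0.003, 0.027]
tool_rot: [3.141, -0.0, 1.551]
force: [1.8, 2.8, -0.1]
grip_width: 0.0003
finger_force: 1.5
```

>>> {"name": "servo_tool", "arguments": {
  "plan": [
    [0,-0.1,0,0,0,0,0],
    [0,-0.2,0,0,0,0,0],
    [0,-0.2,0,0,0,0,0],
    [0,-0.2,0,0,0,0,0]
  ]
}}

```text
clock: 24.05
position: [0.4633, -0.0036, 0.027]
tool_rot: [3.141, -0.002, 1.553]
force: [0.9, 10.6, -0.3]
grip_width: 0.0004
finger_force: 5.5
```

>>> {"name": "servo_tool", "arguments": {
  "plan": [
    [0,-0.1,0,0,0,0,0],
    [0,-0.1,0,0,0,0,0],
    [0,-0.1,0,0,0,0,0]
  ]
}}

```text
clock: 24.35
position: [0.4633, -0.0039, 0.0271]
tool_rot: [3.141, -0.003, 1.553]
force: [-0.4, 15.6, -0.6]
grip_width: -0.0002
finger_force: 7.7
```

```bash
python3 st.py
```

```text
24.35 jig [-92.3 -10.9] z 27.1 rot [179.95  -0.19  88.99] F [-0.4 15.6 -0.6] q [ 0.35  0.7  -0.62  2.13  0.78  0.55 -0.87]
```

>>> {"name": "servo_tool", "arguments": {
  "plan": [
    [0,0.8,0,0,0,0,0],
    [0,2.5,0,0,0,0,0],
    [0,3,0,-4,0,0,0],
    [0,3,2,-9,0,0,0],
    [0,1,4,-13,0,0,0],
    [0,-3,6,-17,0,0,0],
    [0,-7,8,-21,0,0,0],
    [0,-11,9,-23,0,0,0],
    [0,-15,9,-23,0,0,0],
    [0,-19,9,-23,0,0,0]
  ]
}}

```text
clock: 25.35
position: [0.5495, -0.2003, 0.2582]
tool_rot: [3.14, 0.001, 1.551]
force: [1.2, 0.2, -0.9]
grip_width: 0.0003
finger_force: 0.0
```

>>> {"name": "servo_tool", "arguments": {
  "plan": [
    [0,0,0,0,0,0,0],
    [0,0,0,0,0,0,0],
    [0,0,0,0,0,0,0]
  ]
}}

```text
clock: 25.65
position: [0.5491, -0.1969, 0.2568]
tool_rot: [-3.141, -0.0, 1.552]
force: [-0.6, 0.4, 0.7]
grip_width: 0.0001
finger_force: 0.0
```

```bash
python3 snap.py w5
```

```text
25.65 [ 0.5491 -0.1969  0.2568] [-3.141 -0.     1.552] [-0.6  0.4  0.7] [ 0.81  0.54 -0.83  1.65  0.43  1.14 -0.15] 276.0859364632925
```

View pics/w5.png

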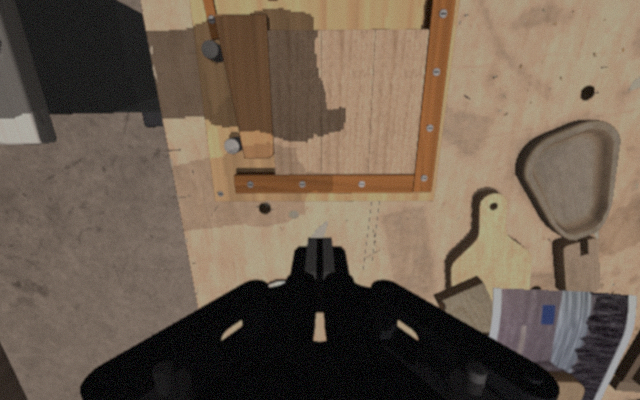

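Run:
```python
from jig import *
d=np.load("pics/w5.npz");K,A,c=d["K"],d["A"],d["c"]
print(toj(ray([[266,14],[220,15],[273,157],[243,157],[272,29],[320,29],[374,29],[427,28]],K,A,c,.038)[:,:2]*1000).round(1))
print(toj(ray([[210,48],[231,145]],K,A,c,.048)[:,:2]*1000).round(1))
i=d["img"][:205,180:460];cv2.imwrite("pics/w5c.png",cv2.resize(i,None,fx=2.85,fy=2.85,interpolation=cv2.INTER_CUBIC))
```

```text
[[ -63.7  -22.2]
 [-115.8  -23.3]
 [ -63.6 -184.4]
 [-103.  -184.6]
 [ -57.6  -37.1]
 [  -2.6  -36.9]
 [  59.3  -36.7]
 [ 119.9  -35.5]]
[[-127.5  -58.6]
 [-114.1 -167.7]]
```

View pics/w5c.png

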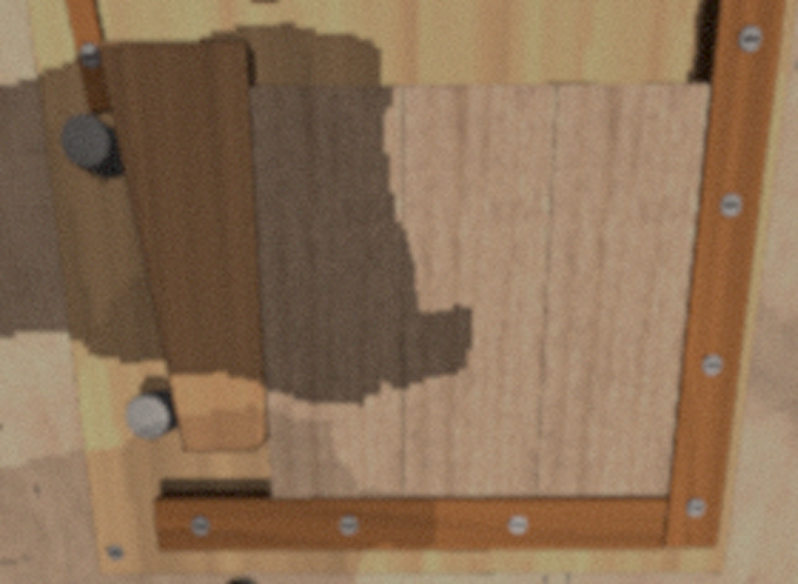

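The wedge is jammed against both pegs with its thick end about 15 mm left of the board ends (nominal 17). The boards are flush at the fence, the stop and each other, and the arm is clear.

```bash
python3 -c "
from workcell import bot
print(bot.job_done())"
```

```text
the job is handed in; nothing more can be done
None
```

The job is handed in: the three boards lie tight in the corner against the fence and end stop, the wedge is jammed against both pegs after a final push of about 16 N, and I moved none of the other things on the bench; the run took about 26 s of the 67 s allowed.

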